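# Put the brown reagent bottles back in their colour-coded holders

### The arm

A 6-joint arm with a two-finger parallel gripper is mounted at the origin on a cart in front of the work surface, level with it; the furniture and walls round the work are solid. World frame = base frame: x ahead of the robot, y to its left, z up, the work surface at z = 0. Lengths are in mm, angles in rad, forces in N, time in s.
With the tool pointing down it reaches from about 300 to 775 mm from the base axis. Payload 14.6 kg.
Tool frame: the origin (TCP) lies between the finger pads; the fingertips stand 19 mm ahead of it and the grasp point (between the pads) is the TCP; z points along the fingers, y is the line along which they close (so a half turn about z gives the same grasp; the last joint's range is limited). The gripper opens to 94 mm and grips with 3 to 60 N. Pads are 16 mm wide; open, the fingers measure 119 mm over their backs; the gripper's body (75 mm by 177 mm) begins 78 mm behind the grasp point.
Start: joints at [1.093, 0.3, 1.521, -0, 1.321, -0.067], TCP at [219.635, 504.232, 199.246] pointing down, gripper open.
Joint ranges: [-3.03, 3.03], [-0.79, 2.21], [0.23, 2.52], [-1.04, 4.18], [0, 3.07], [-2.55, 2.55]. Speed limits (rad/s): [2.22, 2.22, 2.57, 3.14, 3.14, 3.14].

### API

Orientations are given as [roll, pitch, yaw] about the fixed x, y, z axes, in that order (R = Rz(yaw) Ry(pitch) Rx(roll)).
In Python, from cell import monitor, imaging, job, find_in, trace gives the robot as it stands. The module is installed in compiled form; this text tells all that it offers.
- The arm moves only by the tool arm_command, never from a script. Its argument "steps" is a list of rows, each a list of 5 numbers: the opening, from 0 (shut) to 1 (fully open), then the shift along the tool's x, y, z in mm, then the turn about the tool's z in degrees. In form: [[gripper, dx, dy, dz, turn], ...]. A call has 1 to 20 rows; each row is the pose to reach, as a shift and turn from the pose commanded when the call began, along the tool's axes at that moment; what a row does not reach only later rows make up. A row lasts 1/8 s, in which the tool goes at most 62.5 mm and 10.7 degrees, less where a joint would pass 70% of its speed; a pose out of reach is approached as far as the arm can. A call with a gripper value outside its range is refused whole. The fingers move at their own pace and stop on an object; "force" is the grip in N (left out, the last holds). Time passes only in rows, so rows that repeat a pose let the fingers close. It gives the time, the measured TCP pose, the force, the opening and the grip force at its end, in the units of the state.
- monitor.read_state(): the state, without advancing time (a new reading comes with each control period).
- imaging.camera(name): name is "side" or "top" or "wrist"; returns a dict with "img" (384x512x3 uint8, red, green, blue), "mtx" (3x3 intrinsics, pixels), "view" (4x4, takes a point from world to camera coordinates). Camera axes: x right, y down, z forward; pixel columns grow to the right and rows downward; lengths in mm; the calibration is good to about 2 mm. A picture is of the moment at which its call begins. There is no depth.
- job.sign_off(): hands the job in; it is judged then, once.
Trained networks look in a picture, given as the dict that the camera call returned (one of the last four; its "shot" number tells which), for a name from the list of things; names that differ only in an ending like _2 or _b are one class to them, and where a whole thing is asked for, a point or a joint stands for the part that bears it (a point fixed in the world has none). Each returns a list of dicts, best first, with "p" (0 to 1); they miss things now and then, are a little off and sometimes report something else, mostly with a low value. They report only what shows in the picture. A call takes as long as a camera call. They do not tell look-alikes from the thing itself.
- find_in(picture, target): "rect" ([centre column, centre row, width, height] in pixels, round what is visible of it).
- trace(picture, target): "region" (384x512 bool, what is visible of it) and "rect" ([centre column, centre row, width, height] in pixels, round what is visible of it).
The state is a dict: "clock": time; "joints": joint angles; "qd": joint speeds; "effort": joint torques, N m; "eef_pos": TCP position; "eef_rot": TCP orientation; "wrist_force": force on the tool from outside, world axes, zero at the start; "moment": the same for the moment, N m; "finger_gap": finger opening in mm; "finger_force": force on a finger pad.
Only numpy, scipy, OpenCV 4.12 (cv2) and the standard library are available. Lean on these libraries where they do the work, as an engineer would, in place of code of your own. Each camera call takes 0.05 s, during which the arm holds its last target. There are 200 camera calls.

### The job

Put the three brown glass bottles away: stand each one upright in the round holder that has the colour of its cap, sitting flat on the holder's floor inside the rim. Set the bottles down without dropping them or tipping any over, and leave the two white plastic bottles standing where they are.

Things in the scene. Friction and masses are not known exactly. Their poses are not given: they have to be found in the camera images.
- brown_black_mid (a point): Large brown glass bottle with a black screw cap, 125 mm tall in all: round body 58 mm in diameter up to 105 mm, then shoulder and cap 30 mm in diameter; about 290 g. This point is its centre, half-way up, on its axis; its z axis points up along the bottle, and it stands on the table at the start.
- brown_red_mid (a point): Large brown glass bottle with a red screw cap, 115 mm tall in all: round body 54 mm in diameter up to 96 mm, then shoulder and cap 27 mm in diameter; about 240 g. This point is its centre, half-way up, on its axis; its z axis points up along the bottle, and it stands on the table at the start.
- brown_white_mid (a point): Small brown glass bottle with a white screw cap, 51 mm tall in all: round body 23 mm in diameter up to 42 mm, then shoulder and cap 13 mm in diameter; about 30 g. This point is its centre, half-way up, on its axis; its z axis points up along the bottle, and it stands on the table at the start.
- white_large_mid (a point): Large white plastic bottle with a blue screw cap, 122 mm tall in all: round body 52 mm in diameter up to 102 mm, then shoulder and cap 27 mm in diameter; about 220 g. Not to be moved. This point is its centre, half-way up, on its axis; its z axis points up along the bottle, and it stands on the table at the start.
- white_small_mid (a point): Small white plastic bottle with a white screw cap, 59 mm tall in all: round body 24 mm in diameter up to 48 mm, then shoulder and cap 13 mm in diameter; about 20 g. Not to be moved. This point is its centre, half-way up, on its axis; its z axis points up along the bottle, and it stands on the table at the start.
- holder_black_seat (a point): Large black bottle holder. A 12 mm high fixed round dish on the table: outer diameter 88 mm (with a thin dark steel foot 96 mm wide), inside diameter 75 mm, inner floor 4 mm above the table. This point is the centre of the inner floor; z up.
- holder_red_seat (a point): Large red bottle holder. A 12 mm high fixed round dish on the table: outer diameter 88 mm (with a thin dark steel foot 96 mm wide), inside diameter 75 mm, inner floor 4 mm above the table. This point is the centre of the inner floor; z up.
- holder_white_seat (a point): Small white bottle holder. A 10 mm high fixed round dish on the table: outer diameter 60 mm (with a thin dark steel foot 68 mm wide), inside diameter 48 mm, inner floor 4 mm above the table. This point is the centre of the inner floor; z up.
Not all that is in view belongs to the job. Leave any orange or yellow look-alike of the part that bears brown_red_mid alone.

How it is judged:
By the outcome, as a careful person would: the job done as asked, in the order asked, and still so for the second after the job is handed in, with the robot touching nothing.
It also fails if it takes over 109 s, if anything falls off the work surface, if the arm or the gripper's body presses on something with over 40 N, if the wrist force passes 120 N, or if a joint passes its speed limit or range.

## Working session

There is one attempt and no reset: what is moved stays moved. The work goes in short steps, Python scripts to look and compute and a tool call to move; the robot and the scene stay as the last step left them, time stands still between calls to the robot, and variables do not carry over. Pictures are saved under pics/ and viewed, at most 14 in all, crops included, and the job is handed in when it is done.

Besides the shell and the picture viewer there is one more tool, called after ">>>" as name(argument=value, ...), one argument or row to a line, values as JSON. arm_command: Moves the arm, as the interface text tells. Its arguments: {"type":"object","properties":{"steps":{"type":"array","items":{"type":"array","items":{"type":"number"}}},"force":{"type":"number"}},"required":["steps"]}

```bash
mkdir -p pics
python3 - <<'E'
from cell import monitor, imaging
import cv2,numpy as np
s=monitor.read_state();print({k:np.round(v,3).tolist() for k,v in s.items()})
for n in("top","side"):
    c=imaging.camera(n);cv2.imwrite(f"pics/{n}0.png",cv2.cvtColor(c["img"],cv2.COLOR_RGB2BGR));print(n,c["mtx"].round(1).tolist(),c["view"].round(3).tolist())
E
```

```text
{'clock': 0.0, 'joints': [1.093, 0.3, 1.522, 0.0, 1.321, -0.067], 'qd': [0.0, 0.001, 0.0, 0.002, -0.001, -0.0], 'effort': [-0.001, -53.182, -35.273, 0.071, 0.024, -0.0], 'eef_pos': [219.514, 504.004, 198.676], 'eef_rot': [-3.14, -0.0, 2.731], 'wrist_force': [0.241, -0.512, -1.163], 'moment': [-0.007, 0.008, -0.076], 'finger_force': 0.0, 'finger_gap': 94.172}
top [[348.4, 0.0, 254.1], [0.0, 348.4, 195.4], [0.0, 0.0, 1.0]] [[-0.018, -1.0, -0.003, 51.227], [-0.992, 0.018, -0.126, 522.019], [0.126, 0.001, -0.992, 964.524], [0.0, 0.0, 0.0, 1.0]]
side [[456.5, 0.0, 260.8], [0.0, 456.5, 192.4], [0.0, 0.0, 1.0]] [[-0.981, -0.192, -0.009, 527.296], [-0.092, 0.515, -0.852, 83.494], [0.168, -0.835, -0.523, 1607.178], [0.0, 0.0, 0.0, 1.0]]
```

View pics/top0.png

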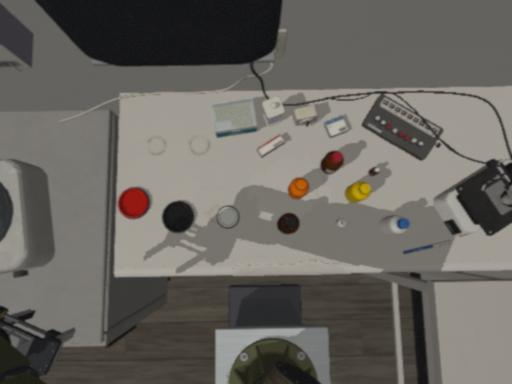

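View pics/side0.png

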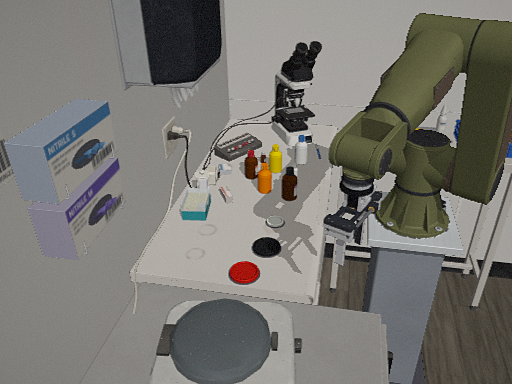

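The top view shows the black-capped bottle at (288,223), the red-capped one at (332,162), the small brown one at (374,171) and the small white one at (341,223). The holders are red (134,203), black (178,217) and white (228,217). The orange and yellow bottles are look-alikes.

```bash
cat > h.py <<'E'
import numpy as np,cv2
from cell import monitor, imaging, job, find_in, trace
def ray(c,u,v,z):
    R=c["view"][:3,:3];t=c["view"][:3,3];o=-R.T@t
    d=R.T@np.linalg.inv(c["mtx"])@[u,v,1.];return o+d*(z-o[2])/d[2]
def proj(c,p):
    q=c["mtx"]@(c["view"][:3,:3]@p.T+c["view"][:3,3:]);return (q[:2]/q[2]).T
def hull(c,parts,xy):
    "convex silhouette of stacked discs (radius,z)"
    a=np.linspace(0,2*np.pi,40);P=np.vstack([np.c_[xy[0]+r*np.cos(a),xy[1]+r*np.sin(a),0*a+z] for r,z in parts])
    p=proj(c,P);return np.r_[(p.min(0)+p.max(0))/2,p.max(0)-p.min(0)]
S={"brown_black_mid":[(29,0),(29,105),(15,125)],"brown_red_mid":[(27,0),(27,96),(13.5,115)],"brown_white_mid":[(11.5,0),(11.5,42),(6.5,51)],
"white_large_mid":[(26,0),(26,102),(13.5,122)],"white_small_mid":[(12,0),(12,48),(6.5,59)],
"holder_black_seat":[(48,0),(44,12)],"holder_red_seat":[(48,0),(44,12)],"holder_white_seat":[(34,0),(30,10)]}
from scipy.optimize import least_squares
def loc(c,n,rect):
    x0=ray(c,rect[0],rect[1],S[n][-1][1]/2)[:2]
    r=least_squares(lambda x:hull(c,S[n],x)[:2]-rect[:2],x0);return r.x,hull(c,S[n],r.x)[2:]
E
python3 - <<'E'
from h import *
for cn in("top","side"):
    c=imaging.camera(cn)
    for n in S:
        for d in find_in(c,n)[:4]:
            if d["p"]<.2: continue
            x,wh=loc(c,n,np.array(d["rect"]));print(cn,n,round(d["p"],2),np.round(d["rect"],1),"xy",x.round(1),"exp wh",wh.round(1))
E
```

```text
top brown_black_mid 0.7 [288.4 222.7  19.5  19.7] xy [440.7 -50.3] exp wh [24.4 22.7]
top brown_red_mid 0.87 [298.8 187.3  21.7  21. ] xy [540.3 -83.5] exp wh [23.3 23.9]
top brown_red_mid 0.63 [359.6 192.4  25.6  23.7] xy [ 522.6 -254. ] exp wh [29.3 23.5]
top brown_red_mid 0.57 [333.6 162.   25.   26. ] xy [ 611.3 -185. ] exp wh [26.4 26. ]
top brown_white_mid 0.53 [375.  171.1  14.    5.9] xy [ 589.3 -312.4] exp wh [12.8 10.5]
top white_large_mid 0.79 [394.1 227.1  35.6  21.1] xy [ 423.5 -342.8] exp wh [33.3 20.1]
top white_small_mid 0.54 [341.9 222.2  14.4  13.7] xy [ 442.  -207.5] exp wh [12.5  9.2]
top holder_black_seat 0.55 [332.3 161.3  20.4  21.4] xy [ 626.1 -194.2] exp wh [32.  31.4]
top holder_red_seat 0.59 [135.8 205.2  30.7  35.2] xy [504.7 391.1] exp wh [32.7 32.3]
top holder_white_seat 0.61 [229.  218.1  24.8  22.1] xy [461.5 116.6] exp wh [23.1 23.1]
side brown_black_mid 0.67 [289.2 183.2  12.   33.2] xy [439.7 -52. ] exp wh [16.3 35.2]
side brown_red_mid 0.67 [264.8 177.6  13.6  31.1] xy [537.6 -85.8] exp wh [14.3 31.6]
side brown_red_mid 0.61 [274.6 157.3  14.4  27.2] xy [ 529.3 -258.4] exp wh [13.2 29.5]
side brown_red_mid 0.6 [249.9 166.4  12.2  26.8] xy [ 612.5 -163.6] exp wh [14.  30.4]
side brown_white_mid 0.5 [263.1 156.1   5.9  13.7] xy [ 589.  -319.1] exp wh [ 5.4 12.5]
side white_large_mid 0.72 [262.6 154.1   5.4  11.8] xy [ 581.5 -271. ] exp wh [12.6 30.6]
side white_large_mid 0.64 [302.3 151.2  14.8  28.1] xy [ 422.5 -326.3] exp wh [13.3 30.4]
side holder_black_seat 0.74 [302.  148.8  13.6  23.1] xy [ 436.9 -458.8] exp wh [21.3 11.4]
side holder_black_seat 0.6 [265.  245.9  31.7  24.9] xy [472.3 261.7] exp wh [29.8 20.8]
side holder_red_seat 0.74 [244.2 273.9  29.4  26.5] xy [508.6 403.3] exp wh [32.3 24.1]
side holder_red_seat 0.55 [266.4 245.8  29.9  27.6] xy [467.9 260.4] exp wh [29.8 20.8]
side holder_white_seat 0.67 [274.7 223.2  23.2  14.5] xy [462.5 132. ] exp wh [19.7 13.2]
```

>>> arm_command(
  steps=[
    [1,-40,-40,0,0],
    [1,-80,-80,0,0],
    [1,-120,-120,0,0],
    [1,-160,-160,0,0],
    [1,-200,-200,0,0],
    [1,-240,-240,0,0],
    [1,-280,-280,0,0],
    [1,-320,-320,0,0],
    [1,-350,-350,0,0],
    [1,-380,-380,0,0],
    [1,-405,-400,0,0],
    [1,-424,-421,0,0],
    [1,-424,-421,0,0],
    [1,-424,-421,0,0],
    [1,-424,-421,0,0],
  ],
  force=25,
)

```text
clock: 2.88
eef_pos: [440.1, -50.3, 199.4]
eef_rot: [3.141, 0.0, 2.732]
wrist_force: [0.3, -0.5, -0.2]
finger_gap: 94.0
finger_force: 0.0
```

```bash
cat >> h.py <<'E'
def delta(p):
    "tool-axis shift to world point p"
    s=monitor.read_state();y=s["eef_rot"][2];d=np.array(p)-s["eef_pos"]
    print("pos",s["eef_pos"].round(1),"rot",np.round(s["eef_rot"],3),"j",s["joints"].round(2),"t",s["clock"])
    print("to",np.round(p,1),"-> dx dy dz",np.round([d[0]*np.cos(y)+d[1]*np.sin(y),d[0]*np.sin(y)-d[1]*np.cos(y),-d[2]],1))
def save(c,f): cv2.imwrite(f"pics/{f}.png",cv2.cvtColor(c["img"],cv2.COLOR_RGB2BGR))
def look(cams,names):
    for cn in cams:
        c=imaging.camera(cn)
        for n in names:
            for d in find_in(c,n)[:3]:
                if d["p"]<.2: continue
                x,wh=loc(c,n,np.array(d["rect"]));print(cn,n,round(d["p"],2),np.round(d["rect"],1),"xy",x.round(1),"exp wh",wh.round(1))
    return c
E
python3 - <<'E'
from h import *
c=look(["wrist"],["brown_black_mid","brown_red_mid","brown_white_mid"]);save(c,"w1");print(c["view"].round(2).tolist(),c["mtx"].round(0).tolist());delta([440,-51,75])
E
```

```text
wrist brown_black_mid 0.66 [256.2 174.9  52.7  60.2] xy [437.2 -47.3] exp wh [57.7 66.9]
wrist brown_red_mid 0.96 [149.4 298.5  42.3  73.6] xy [ 536.7 -239.9] exp wh [66.  82.9]
wrist brown_red_mid 0.67 [215.4 329.4  41.8  47.6] xy [ 613.9 -180.4] exp wh [48.3 88.5]
wrist brown_red_mid 0.64 [264.5 249.6  42.   49.6] xy [531.7 -78. ] exp wh [48.2 73.4]
wrist brown_white_mid 0.6 [134.3 331.9  26.3  23.1] xy [ 594.9 -313.4] exp wh [26.8 35.8]
wrist brown_white_mid 0.44 [255.1 174.2  51.3  59.3] xy [446.4 -52.3] exp wh [18.7 24.2]
[[0.4, 0.92, 0.0, -129.28], [0.89, -0.39, 0.25, -436.36], [0.23, -0.1, -0.97, 285.6], [0.0, 0.0, 0.0, 1.0]] [[286.0, 0.0, 255.0], [0.0, 286.0, 185.0], [0.0, 0.0, 1.0]]
pos [440.2 -50.7 199.4] rot [3.142 0.    2.731] j [-0.2   0.06  1.81 -0.    1.28 -1.36] t 3.075
to [440 -51  75] -> dx dy dz [ 1.000e-01 -4.000e-01  1.244e+02]
```

View pics/w1.png

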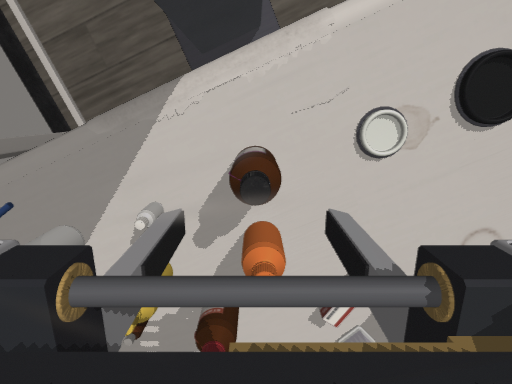

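The wrist view puts the black bottle at (255,175), midway between the fingers at columns 185 and 327. I'll descend, grip and lift.

>>> arm_command(
  steps=[
    [1,0,0,30,0],
    [1,0,0,60,0],
    [1,0,0,85,0],
    [1,0,0,105,0],
    [1,0,0,120,0],
    [1,0,0,124,0],
    [1,0,0,124,0],
    [0,0,0,124,0],
    [0,0,0,124,0],
    [0,0,0,124,0],
    [0,0,0,124,0],
    [0,0,0,124,0],
    [0,0,0,124,0],
    [0,0,0,124,0],
    [0,0,0,124,0],
    [0,0,0,124,0],
  ],
  force=30,
)

```text
clock: 5.08
eef_pos: [440.3, -51.1, 75.3]
eef_rot: [3.141, 0.0, 2.731]
wrist_force: [-0.2, 1.0, 4.1]
finger_gap: 57.4
finger_force: 30.0
```

>>> arm_command(
  steps=[
    [0,0,0,-5,0],
    [0,0,0,-15,0],
    [0,0,0,-35,0],
    [0,0,0,-60,0],
    [0,0,0,-85,0],
    [0,0,0,-105,0],
    [0,0,0,-112,0],
    [0,0,0,-115,0],
    [0,0,0,-115,0],
  ],
)

```text
clock: 6.2
eef_pos: [440.0, -51.0, 189.8]
eef_rot: [-3.141, -0.001, 2.731]
wrist_force: [-0.6, 0.8, -3.3]
finger_gap: 57.2
finger_force: 30.0
```

Run:
```python
from h import *
look(["wrist"],["holder_black_seat","holder_white_seat"])
c=imaging.camera("top")
# holders by colour in top view
hsv=cv2.cvtColor(c["img"],cv2.COLOR_RGB2HSV)
for n,(u,v) in {"holder_red_seat":(134,203),"holder_black_seat":(178,217)}.items():
    sub=hsv[v-26:v+26,u-26:u+26]
    m=((sub[...,1]>140)&(sub[...,2]>60)) if "red" in n else (sub[...,2]<60)
    k,l,st,ce=cv2.connectedComponentsWithStats(m.astype(np.uint8));i=1+st[1:,4].argmax()
    r=np.array([u-26+st[i,0]+(st[i,2]-1)/2,v-26+st[i,1]+(st[i,3]-1)/2,st[i,2],st[i,3]]);x,wh=loc(c,n,r);print(n,r,x.round(1),wh.round(1))
delta([466,259,190])
```

```text
wrist holder_black_seat 0.61 [485.6  88.3  52.7  80.7] xy [463.5 248.5] exp wh [84.1 80.9]
wrist holder_white_seat 0.91 [385.1 133.1  53.4  52.2] xy [466.8 120.4] exp wh [53.9 53.3]
holder_red_seat [133.  202.5  29.   30. ] [512.9 399.5] [32.7 32.3]
holder_black_seat [178.  216.5  31.   30. ] [469.1 266.5] [32.6 32.6]
pos [440.1 -51.  189.8] rot [-3.141e+00 -1.000e-03  2.731e+00] j [-0.2   0.07  1.82 -0.    1.26 -1.36] t 6.4
to [466 259 190] -> dx dy dz [ 1.000e+02  2.946e+02 -2.000e-01]
```

>>> arm_command(
  steps=[
    [0,4,12,0,0],
    [0,11,33,0,0],
    [0,22,66,0,0],
    [0,34,102,0,0],
    [0,46,138,0,0],
    [0,58,174,0,0],
    [0,70,210,0,0],
    [0,81,243,0,0],
    [0,90,270,0,0],
    [0,96,288,0,0],
    [0,99,297,0,0],
    [0,100,300,0,0],
    [0,100,300,0,0],
    [0,100,300,0,0],
  ],
)

```text
clock: 8.15
eef_pos: [468.5, 263.4, 190.4]
eef_rot: [3.142, 0.0, 2.73]
wrist_force: [-0.1, 0.1, -3.8]
finger_gap: 57.8
finger_force: 30.0
```

Run:
```python
from h import *
c=look(["wrist"],["holder_black_seat","holder_white_seat","holder_red_seat","brown_black_mid"]);delta([466,262,90]);save(c,"w2")
```

```text
wrist holder_black_seat 0.76 [260.2 159.1  72.7  54.2] xy [463.2 273.8] exp wh [72.4 71.8]
wrist holder_white_seat 0.78 [158.7 204.7  47.7  48.2] xy [464.7 121.1] exp wh [49.6 47.1]
wrist holder_red_seat 0.71 [360.9 156.1  74.5  71.9] xy [512.3 396.3] exp wh [74.4 72.2]
wrist brown_black_mid 0.56 [256.3 217.4  87.6 113.4] xy [510.6 246.9] exp wh [57.1 77.2]
pos [468.4 263.7 190.3] rot [3.142 0.    2.73 ] j [ 0.44  0.28  1.57 -0.    1.29 -0.72] t 8.4
to [466 262  90] -> dx dy dz [  1.5  -2.5 100.3]
```

View pics/w2.png

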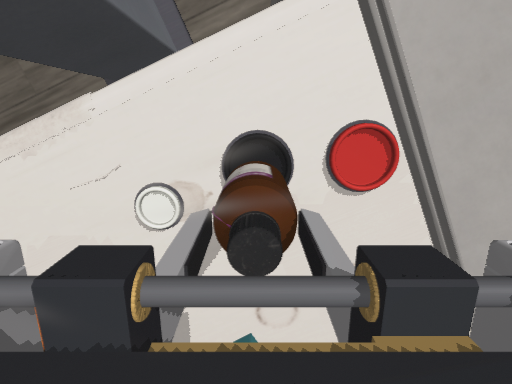

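The black holder's foot spans columns 221–294 with its top edge at row 131; the red holder is at (361,156) and the white at (158,205). I'll solve for the holder from its unoccluded edges.

Run:
```python
from h import *
c=imaging.camera("wrist")
print(loc(c,"holder_black_seat",np.array([257.5,166.7,0,0])));delta([*loc(c,"holder_black_seat",np.array([257.5,166.7,0,0]))[0],79])
```

```text
(array([471.07738822, 266.83700975]), array([71.91317252, 70.86385693]))
pos [468.4 263.8 190.3] rot [3.142 0.    2.731] j [ 0.44  0.28  1.57  0.    1.29 -0.72] t 8.45
to [471.1 266.8  79. ] -> dx dy dz [ -1.3   3.9 111.3]
```

>>> arm_command(
  steps=[
    [0,-1,3,5,0],
    [0,-1,3,20,0],
    [0,-1,3,45,0],
    [0,-1,3,70,0],
    [0,-1,3,88,0],
    [0,-1,3,98,0],
    [0,-1,3,104,0],
    [0,-1,3,107,0],
    [0,-1,3,109,0],
    [0,-1,3,110,0],
    [0,-1,3,110.5,0],
    [0,-1,3,110.5,0],
    [0,-1,3,110.5,0],
  ],
)

```text
clock: 10.07
eef_pos: [470.5, 266.3, 79.9]
eef_rot: [3.141, 0.0, 2.731]
wrist_force: [-0.1, 0.2, -3.4]
finger_gap: 57.5
finger_force: 30.0
```

>>> arm_command(
  steps=[
    [0,0,0,0.4,0],
    [0,0,0,0.8,0],
    [0,0,0,0.8,0],
    [0,0,0,0.8,0],
  ],
)

```text
clock: 10.58
eef_pos: [470.7, 266.3, 79.3]
eef_rot: [3.141, 0.0, 2.731]
wrist_force: [-1.2, 0.1, 4.9]
finger_gap: 58.2
finger_force: 30.0
```

Contact with the floor (force now upward). Release slowly and rise.

>>> arm_command(
  steps=[
    [0.66,0,0,0,0],
    [0.7,0,0,0,0],
    [0.8,0,0,0,0],
    [0.9,0,0,0,0],
    [0.9,0,0,0,0],
    [0.9,0,0,0,0],
    [0.9,0,0,-20,0],
    [0.9,0,0,-50,0],
    [0.9,0,0,-85,0],
    [0.9,0,0,-120,0],
    [1,0,0,-140,0],
    [1,0,0,-140,0],
  ],
)

```text
clock: 12.08
eef_pos: [470.9, 266.5, 220.0]
eef_rot: [3.14, 0.002, 2.731]
wrist_force: [0.5, 0.8, 0.0]
finger_gap: 93.6
finger_force: 0.0
```

Run:
```python
from h import *
c=look(["wrist","side"],["brown_black_mid","holder_red_seat","holder_white_seat"]);delta([605,-180,220])
```

```text
wrist brown_black_mid 0.67 [253.8 172.7  48.8  55.7] xy [469.2 266.5] exp wh [53.9 62.7]
wrist holder_red_seat 0.91 [351.1 151.8  68.8  63.7] xy [512.3 397.6] exp wh [68.7 67.3]
wrist holder_red_seat 0.35 [256.2 156.4  70.2  51.6] xy [464.8 272.1] exp wh [67.2 66.8]
wrist holder_white_seat 0.73 [165.  197.9  45.4  38.7] xy [467.  124.5] exp wh [46.2 44. ]
side brown_black_mid 0.9 [265.4 232.8  16.3  40.1] xy [470.  264.7] exp wh [18.7 40.7]
side holder_red_seat 0.67 [243.1 275.4  32.4  21.9] xy [510.4 410.3] exp wh [32.4 24.2]
side holder_white_seat 0.54 [277.2 221.2  14.1  14.5] xy [455.9 118.7] exp wh [19.6 13. ]
pos [470.3 266.2 218.4] rot [-3.141e+00 -1.000e-03  2.731e+00] j [ 0.45  0.26  1.52 -0.    1.36 -0.71] t 12.475
to [ 605 -180  220] -> dx dy dz [-301.6 -355.3   -1.6]
```

>>> arm_command(
  steps=[
    [1,-25,-30,0,0],
    [1,-60,-70,0,0],
    [1,-95,-110,0,0],
    [1,-130,-150,0,0],
    [1,-165,-190,0,0],
    [1,-200,-230,0,0],
    [1,-230,-265,0,0],
    [1,-260,-300,0,0],
    [1,-285,-330,0,0],
    [1,-300,-348,0,0],
    [1,-308,-355,0,0],
    [1,-308,-355,0,0],
    [1,-308,-355,0,0],
  ],
)

```text
clock: 14.1
eef_pos: [611.0, -181.3, 219.0]
eef_rot: [3.141, -0.0, 2.732]
wrist_force: [-0.5, 0.4, 0.4]
finger_gap: 94.1
finger_force: 0.0
```

Run:
```python
from h import *
c=look(["wrist"],["brown_red_mid","brown_white_mid"]);delta([611,-182,70]);save(c,"w3")
```

```text
wrist brown_red_mid 0.96 [255.  172.9  44.6  49.7] xy [ 611.2 -180.8] exp wh [48.9 57.4]
wrist brown_red_mid 0.83 [174.2 131.7  58.5  49.6] xy [ 528.2 -246.5] exp wh [65.6 51.6]
wrist brown_red_mid 0.77 [310.7  80.8  51.8  51.7] xy [542.4 -84.7] exp wh [61.3 57. ]
wrist brown_white_mid 0.79 [164.1 189.2  25.8  22. ] xy [ 590.9 -308. ] exp wh [25.9 24. ]
pos [ 611.1 -181.5  219.2] rot [3.142 0.    2.732] j [-0.35  0.49  1.22  0.    1.44 -1.51] t 14.25
to [ 611 -182   70] -> dx dy dz [-1.000e-01 -5.000e-01  1.492e+02]
```

View pics/w3.png

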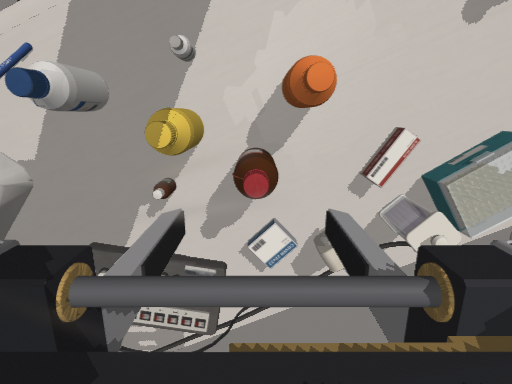

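The red-capped bottle is centred at (255,173). Orange (309,82) and yellow (174,131) are well clear of the fingers.

>>> arm_command(
  steps=[
    [1,0,0,30,0],
    [1,0,0,65,0],
    [1,0,0,100,0],
    [1,0,0,125,0],
    [1,0,0,140,0],
    [1,0,0,147,0],
    [1,0,0,149,0],
    [1,0,0,149,0],
    [0,0,0,149,0],
    [0,0,0,149,0],
    [0,0,0,149,0],
    [0,0,0,149,0],
    [0,0,0,149,0],
    [0,0,0,149,0],
    [0,0,0,149,0],
    [0,0,0,149,0],
    [0,0,0,149,0],
  ],
  force=30,
)

```text
clock: 16.38
eef_pos: [611.1, -182.2, 70.0]
eef_rot: [3.142, 0.0, 2.731]
wrist_force: [0.8, 0.5, 1.3]
finger_gap: 53.4
finger_force: 30.0
```

>>> arm_command(
  steps=[
    [0,0,0,-5,0],
    [0,0,0,-15,0],
    [0,0,0,-35,0],
    [0,0,0,-65,0],
    [0,0,0,-95,0],
    [0,0,0,-125,0],
    [0,0,0,-145,0],
    [0,0,0,-155,0],
    [0,0,0,-155,0],
    [0,0,0,-155,0],
  ],
)

```text
clock: 17.62
eef_pos: [610.8, -182.1, 224.1]
eef_rot: [-3.142, -0.001, 2.731]
wrist_force: [-0.1, -0.9, -2.7]
finger_gap: 53.7
finger_force: 29.9
```

Run:
```python
from h import *
delta([512,398,225])
```

```text
pos [ 610.8 -182.1  224.1] rot [-3.142e+00 -1.000e-03  2.731e+00] j [-0.35  0.48  1.21  0.    1.45 -1.51] t 17.625
to [512 398 225] -> dx dy dz [322.2 492.4  -0.9]
```

>>> arm_command(
  steps=[
    [0,7,10,0,0],
    [0,20,31,0,0],
    [0,42,64,0,0],
    [0,67,102,0,0],
    [0,92,141,0,0],
    [0,117,179,0,0],
    [0,142,217,0,0],
    [0,167,255,0,0],
    [0,192,293,0,0],
    [0,217,332,0,0],
    [0,242,370,0,0],
    [0,265,405,0,0],
    [0,285,436,0,0],
    [0,301,460,0,0],
    [0,313,478,0,0],
    [0,319,488,0,0],
    [0,322,492,0,0],
    [0,322,492,0,0],
    [0,322,492,0,0],
  ],
)

```text
clock: 20.0
eef_pos: [512.7, 396.8, 225.0]
eef_rot: [-3.142, 0.0, 2.73]
wrist_force: [-0.1, 0.7, -1.9]
finger_gap: 53.4
finger_force: 29.9
```

Run:
```python
from h import *
c=look(["wrist"],["holder_red_seat"]);delta([512,398,74]);save(c,"w4")
```

```text
wrist holder_red_seat 0.85 [255.1 155.3  71.2  47.2] xy [504.7 401.1] exp wh [66.5 66.2]
pos [512.6 396.9 225.1] rot [3.142 0.    2.73 ] j [ 0.6   0.51  1.17 -0.    1.46 -0.56] t 20.1
to [512 398  74] -> dx dy dz [  1.    0.7 151.1]
```

View pics/w4.png

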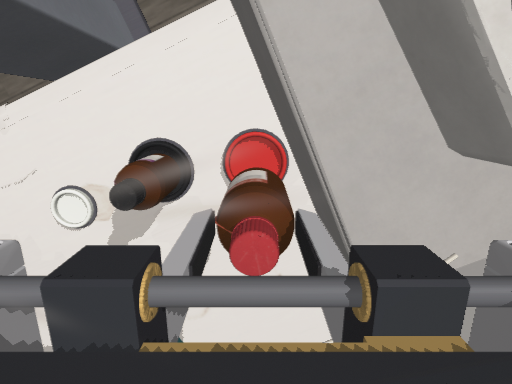

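The red holder spans columns 222–289 with its top at row 129, so its centre is about (513,397), matching the earlier estimates. The black bottle sits in its holder.

>>> arm_command(
  steps=[
    [0,0,0.5,5,0],
    [0,0,0.5,20,0],
    [0,0,0.5,50,0],
    [0,0,0.5,85,0],
    [0,0,0.5,112,0],
    [0,0,0.5,130,0],
    [0,0,0.5,140,0],
    [0,0,0.5,145,0],
    [0,0,0.5,148,0],
    [0,0,0.5,149.5,0],
    [0,0,0.5,150.2,0],
    [0,0,0.5,150.6,0],
    [0,0,0.5,151,0],
    [0,0,0.5,151,0],
    [0,0,0.5,151,0],
  ],
)

```text
clock: 21.98
eef_pos: [512.6, 398.0, 74.0]
eef_rot: [3.141, 0.0, 2.731]
wrist_force: [1.0, 0.2, -1.6]
finger_gap: 53.5
finger_force: 29.9
```

>>> arm_command(
  steps=[
    [0,0,0,0.3,0],
    [0,0,0,0.5,0],
    [0,0,0,0.5,0],
  ],
)

```text
clock: 22.35
eef_pos: [512.7, 398.0, 73.9]
eef_rot: [3.141, 0.0, 2.731]
wrist_force: [-1.4, 0.4, 4.6]
finger_gap: 53.5
finger_force: 29.9
```

>>> arm_command(
  steps=[
    [0.61,0,0,0,0],
    [0.65,0,0,0,0],
    [0.75,0,0,0,0],
    [0.85,0,0,0,0],
    [0.9,0,0,0,0],
    [0.9,0,0,0,0],
    [0.9,0,0,-20,0],
    [0.9,0,0,-50,0],
    [0.9,0,0,-85,0],
    [0.9,0,0,-120,0],
    [0.9,0,0,-140,0],
    [0.9,0,0,-140,0],
  ],
)

```text
clock: 23.85
eef_pos: [513.0, 398.3, 216.2]
eef_rot: [3.138, 0.002, 2.731]
wrist_force: [0.2, 0.4, -0.5]
finger_gap: 84.2
finger_force: 0.0
```

Run:
```python
from h import *
c=look(["wrist","side"],["brown_red_mid"]);delta([591,-310,210])
```

```text
wrist brown_red_mid 0.84 [255.1 172.9  43.4  49.8] xy [513.2 399.3] exp wh [49.3 58. ]
side brown_red_mid 0.79 [265.5 180.9  14.3  21.2] xy [530.4 -61.7] exp wh [14.5 31.9]
side brown_red_mid 0.67 [244.6 258.6  16.1  38.4] xy [508.  392.5] exp wh [19.3 39.7]
side brown_red_mid 0.59 [275.4 157.7  13.   25.3] xy [ 525.5 -255.4] exp wh [13.3 29.5]
pos [512.3 397.7 212.5] rot [-3.140e+00 -1.000e-03  2.731e+00] j [ 0.6   0.52  1.19 -0.    1.44 -0.56] t 24.05
to [ 591 -310  210] -> dx dy dz [-354.8 -617.3    2.5]
```

>>> arm_command(
  steps=[
    [0.7,-25,-43,0,0],
    [0.7,-50,-87,0,0],
    [0.7,-80,-139,0,0],
    [0.7,-110,-191,0,0],
    [0.7,-140,-243,0,0],
    [0.7,-170,-295,0,0],
    [0.7,-200,-348,0,0],
    [0.7,-230,-400,0,0],
    [0.7,-260,-452,0,0],
    [0.7,-290,-505,0,0],
    [0.7,-315,-548,0,0],
    [0.7,-335,-583,0,5],
    [0.7,-348,-605,0,10],
    [0.7,-355,-617,0,15],
    [0.7,-355,-617,0,15],
    [0.7,-355,-617,0,15],
    [0.7,-355,-617,0,15],
  ],
)

```text
clock: 26.18
eef_pos: [591.7, -308.8, 213.5]
eef_rot: [3.142, -0.0, 2.471]
wrist_force: [0.4, -0.3, 0.6]
finger_gap: 66.2
finger_force: 0.0
```

Run:
```python
from h import *
c=look(["wrist"],["brown_white_mid","brown_red_mid"]);delta([591,-310,28]);save(c,"w5")
```

```text
wrist brown_white_mid 0.6 [253.3 167.3  21.   21.3] xy [ 590.8 -310.1] exp wh [18.1 22.8]
wrist brown_red_mid 0.9 [257.2  98.4  44.3  56.6] xy [ 527.8 -254.6] exp wh [53.3 55.6]
wrist brown_red_mid 0.85 [389.6  23.8  78.8  44.9] xy [556.  -98.2] exp wh [88.3 79.5]
pos [ 591.7 -309.1  213.6] rot [3.142 0.    2.47 ] j [-0.54  0.56  1.12  0.    1.46 -1.44] t 26.325
to [ 591 -310   28] -> dx dy dz [ -0.   -1.1 185.6]
```

View pics/w5.png

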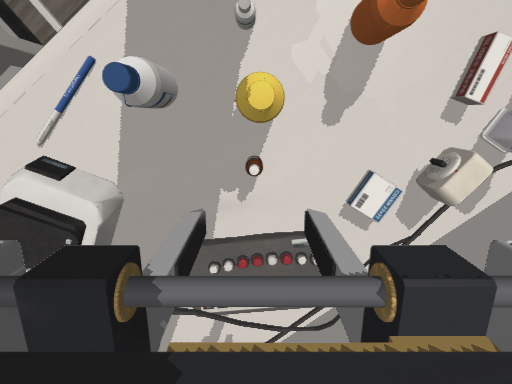

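The small brown bottle is at (254,167), centred between the fingers. Yellow lies at (260,97), off the closing line.

>>> arm_command(
  steps=[
    [0.7,0,-1,30,0],
    [0.7,0,-1,65,0],
    [0.7,0,-1,100,0],
    [0.7,0,-1,130,0],
    [0.7,0,-1,155,0],
    [0.7,0,-1,172,0],
    [0.7,0,-1,181,0],
    [0.7,0,-1,184,0],
    [0.7,0,-1,185.5,0],
    [0.7,0,-1,185.5,0],
    [0.45,0,-1,185.5,0],
    [0.3,0,-1,185.5,0],
    [0,0,-1,185.5,0],
    [0,0,-1,185.5,0],
    [0,0,-1,185.5,0],
    [0,0,-1,185.5,0],
    [0,0,-1,185.5,0],
    [0,0,-1,185.5,0],
    [0,0,-1,185.5,0],
  ],
  force=10,
)

```text
clock: 28.7
eef_pos: [591.0, -310.3, 27.9]
eef_rot: [3.142, -0.0, 2.469]
wrist_force: [-0.5, 0.0, 0.3]
finger_gap: 22.3
finger_force: 10.0
```

>>> arm_command(
  steps=[
    [0,0,0,-5,0],
    [0,0,0,-15,0],
    [0,0,0,-35,0],
    [0,0,0,-65,0],
    [0,0,0,-100,0],
    [0,0,0,-135,0],
    [0,0,0,-160,0],
    [0,0,0,-170,0],
    [0,0,0,-170,0],
    [0,0,0,-170,0],
  ],
)

```text
clock: 29.95
eef_pos: [590.7, -310.1, 196.8]
eef_rot: [-3.141, -0.002, 2.469]
wrist_force: [-0.4, -0.5, -0.3]
finger_gap: 22.7
finger_force: 10.0
```

Run:
```python
from h import *
delta([466,121,198])
```

```text
pos [ 590.7 -310.1  196.8] rot [-3.141e+00 -2.000e-03  2.469e+00] j [-0.54  0.57  1.14  0.    1.43 -1.44] t 29.95
to [466 121 198] -> dx dy dz [366.1 259.5  -1.2]
```

>>> arm_command(
  steps=[
    [0,8,6,0,0],
    [0,24,17,0,0],
    [0,50,35,0,0],
    [0,80,57,0,0],
    [0,112,79,0,0],
    [0,144,102,0,0],
    [0,176,125,0,0],
    [0,208,147,0,0],
    [0,240,170,0,0],
    [0,272,193,0,0],
    [0,302,214,0,0],
    [0,328,232,0,0],
    [0,348,247,0,0],
    [0,360,255,0,0],
    [0,366,259,0,0],
    [0,366,259,0,0],
    [0,366,259,0,0],
  ],
)

```text
clock: 32.08
eef_pos: [466.2, 119.8, 197.9]
eef_rot: [-3.141, -0.0, 2.468]
wrist_force: [-0.4, -0.6, -0.4]
finger_gap: 22.6
finger_force: 10.0
```

Run:
```python
from h import *
c=look(["wrist"],["holder_white_seat","brown_white_mid"]);delta([466,121,32]);save(c,"w6")
```

```text
wrist holder_white_seat 0.91 [255.5 164.3  51.3  50.8] xy [465.8 121.8] exp wh [50.2 49.5]
wrist brown_white_mid 0.68 [254.3 214.9  37.1  49.3] xy [514.3  81.1] exp wh [18.1 27.1]
pos [466.2 119.9 197.9] rot [-3.141 -0.     2.468] j [ 0.18  0.15  1.71 -0.    1.28 -0.72] t 32.225
to [466 121  32] -> dx dy dz [  0.8   0.8 165.9]
```

View pics/w6.png

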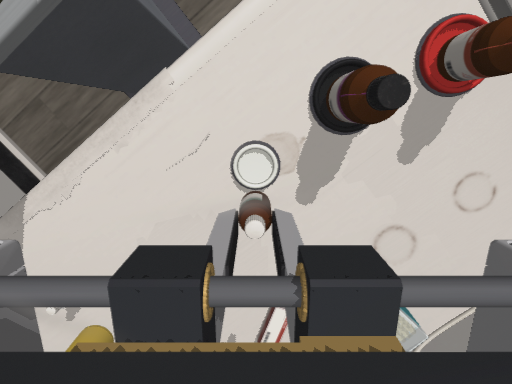

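The white holder is fully visible at (255,164), i.e. (466,122), with the bottle in hand aligned on its column. Both large bottles sit in their holders.

>>> arm_command(
  steps=[
    [0,1,1,5,0],
    [0,1,1,20,0],
    [0,1,1,50,0],
    [0,1,1,85,0],
    [0,1,1,118,0],
    [0,1,1,142,0],
    [0,1,1,155,0],
    [0,1,1,161,0],
    [0,1,1,164,0],
    [0,1,1,165,0],
    [0,1,1,165.5,0],
    [0,1,1,166,0],
    [0,1,1,166,0],
    [0,1,1,166,0],
  ],
)

```text
clock: 33.98
eef_pos: [466.0, 121.7, 32.0]
eef_rot: [3.142, 0.0, 2.469]
wrist_force: [-0.5, -0.4, 0.1]
finger_gap: 22.4
finger_force: 10.0
```

>>> arm_command(
  steps=[
    [0,0,0,0.3,0],
    [0,0,0,0.5,0],
    [0,0,0,0.5,0],
  ],
)

```text
clock: 34.35
eef_pos: [466.1, 121.8, 31.7]
eef_rot: [3.141, 0.0, 2.469]
wrist_force: [-0.8, 0.9, 3.8]
finger_gap: 22.0
finger_force: 10.0
```

Contact. Open gently and rise.

>>> arm_command(
  steps=[
    [0.26,0,0,0,0],
    [0.28,0,0,0,0],
    [0.32,0,0,0,0],
    [0.38,0,0,0,0],
    [0.45,0,0,0,0],
    [0.45,0,0,0,0],
    [0.45,0,0,0,0],
    [0.45,0,0,-15,0],
    [0.45,0,0,-40,0],
    [0.45,0,0,-80,0],
    [0.45,0,0,-120,0],
    [0.45,0,0,-160,0],
    [0.45,0,0,-180,0],
    [0.45,0,0,-180,0],
  ],
)

```text
clock: 36.1
eef_pos: [466.3, 121.8, 213.4]
eef_rot: [3.139, 0.002, 2.469]
wrist_force: [0.4, -0.3, 0.1]
finger_gap: 42.5
finger_force: 0.0
```

Run:
```python
from h import *
c=look(["wrist"],["brown_white_mid","holder_white_seat","brown_black_mid"]);s=look(["side"],["brown_white_mid","brown_red_mid","brown_black_mid","white_small_mid","white_large_mid"])
a=np.hstack([cv2.resize(c["img"][:300],(400,234)),cv2.resize(s["img"][120:300,190:350],(400,450))[:234]*0]) if 0 else None
save(c,"w7");cv2.imwrite("pics/s7.png",cv2.resize(s["img"][120:300,190:350,::-1],None,fx=3.3,fy=3.3,interpolation=2))
```

```text
wrist brown_white_mid 0.57 [255.1 165.8  20.2  20.9] xy [465.9 123.7] exp wh [18.2 22.7]
wrist holder_white_seat 0.84 [254.3 164.7  45.3  48. ] xy [468.3 120.6] exp wh [48.2 47.5]
wrist holder_white_seat 0.28 [440.4  60.   67.   74.1] xy [509.9 393.2] exp wh [55.6 56.5]
wrist brown_black_mid 0.73 [360.9  96.2  75.1  54.1] xy [472.2 265.7] exp wh [83.  61.7]
side brown_white_mid 0.39 [275.9 216.4   4.6  14.8] xy [460.5 120.3] exp wh [ 6.8 15.2]
side brown_red_mid 0.92 [261.2 177.3  14.5  32.8] xy [551.4 -85.7] exp wh [14.3 31.6]
side brown_red_mid 0.74 [241.6 258.1  17.7  35.9] xy [517.2 391.8] exp wh [19.4 39.6]
side brown_red_mid 0.48 [277.1 156.4  10.5  27.1] xy [ 520.5 -268.2] exp wh [13.2 29.4]
side brown_black_mid 0.87 [265.6 232.8  17.7  36.4] xy [469.4 264.6] exp wh [18.7 40.7]
side white_small_mid 0.6 [294.8 173.6   6.1  11.6] xy [ 434.6 -183.2] exp wh [ 6.4 15.2]
side white_large_mid 0.52 [301.8 148.6  13.7  23.7] xy [ 427.4 -350.5] exp wh [13.1 30.1]
```

View pics/w7.png

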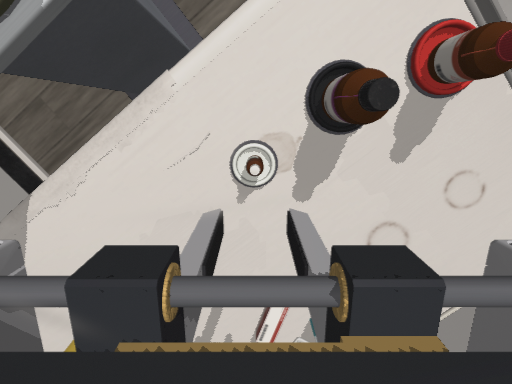

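View pics/s7.png

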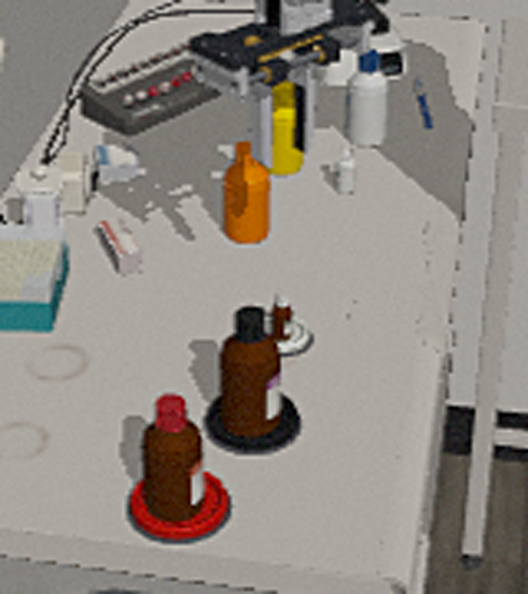

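The three brown bottles stand upright in their matching holders (the small one at (255,165) in the wrist view), and the white bottles are still standing where they were.

```bash
python3 -c "
from cell import job;print(job.sign_off())"
```

```text
the job is handed in; nothing more can be done
None
```

I stood all three brown bottles upright in the holders matching their caps, left the two white bottles and the orange and yellow look-alikes alone, and handed the job in at about 36 s of the 109 s allowed.

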